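# Push the green tea tin up the shop display

### The arm

A 7-joint arm with a two-finger parallel gripper is mounted at the origin on the work surface. World frame = base frame: x ahead of the robot, y to its left, z up, the work surface at z = 0. Lengths are in m, angles in rad, forces in N, time in s.
With the tool pointing down it reaches from about 0.4 to 0.925 m from the base axis. Payload 5.6 kg.
Tool frame: the origin (TCP) lies on the centre line of the jaws, within the pads' length; the fingertips stand 14 mm ahead of it and the grasp point (between the pads) lies 5 mm behind it; z points along the fingers, y is the line along which they close (so a half turn about z gives the same grasp; the last joint's range is limited). The gripper opens to 85 mm and grips with 20 to 120 N. Pads are 22 mm wide; open, the fingers measure 114 mm over their backs; the gripper's body (76 mm by 85 mm) begins 54 mm behind the grasp point. The pads swing forward as they close: fully open they stand 13 mm farther back than shut.
Start: joints at [1.205, 0.468, -0.012, 1.603, 0.006, 1.071, -0.056], TCP at [0.206, -0.616, 0.245] pointing down, gripper open.
Joint ranges: [-2.53, 2.53], [-0.31, 2.02], [-1.57, 1.55], [0.28, 2.44], [-1.29, 4.43], [0.15, 1.84], [-2.92, 2.92]. Speed limits (rad/s): [2.57, 2.57, 3.14, 3.14, 3.14, 3.14, 3.14].

### API

Orientations are given as a 3x3 rotation matrix whose columns are the frame's x, y, z axes.
In Python, from workcell import ctrl, vision gives the robot as it stands. The module is installed in compiled form; this text tells all that it offers.
- The arm moves only by the tool jog_arm, never from a script. Its argument "rows" is a list of rows, each an object with "xyz": the shift along the tool's x, y, z scaled (see below), a list of three; "dr": the turn, a rotation vector about the tool's x, y, z scaled (see below), a list of three; "claw": the opening, from 0 (shut) to 1 (fully open). A call has exactly 5 rows; each row is the pose to reach, as a shift and turn from the pose commanded when the call began, along the tool's axes at that moment; what a row does not reach only later rows make up. The controller multiplies each number of a shift by 0.75 m and each number of a turn by 90 degrees. A row lasts 1/12 s, in which the tool goes at most 41.7 mm and 7.16 degrees, less where a joint would pass 70% of its speed; a pose out of reach is approached as far as the arm can. A call with a number of a shift or a turn outside -1 to 1 is refused whole. A call with a gripper value outside its range is refused whole. The fingers move at their own pace and stop on an object; "force" is the grip in N (left out, the last holds). Time passes only in rows, so rows that repeat a pose let the fingers close, or fill a call up. It gives the time, the measured TCP pose, the force, the opening and the grip force at its end, in the units of the state.
- ctrl.get_state(): the state, without advancing time (a new reading comes with each control period).
- vision.capture(name): name is "scene" or "side" or "wrist"; returns the picture (480x640x3 uint8, red, green, blue); there is no depth.
- vision.camera_params(name): a dict with "fovy" (degrees; the focal length in pixels is half the picture's height over the tangent of half this angle, whatever the lens; pixels are square), "cx", "cy" (the principal point, pixels), "R" (3x3) and "t" (3): a world point X has camera coordinates R X + t. Camera axes: x right, y down, z forward; pixel columns grow to the right and rows downward; lengths in m; the calibration is good to about 2 mm. The wrist camera is an equidistant fisheye: a pixel r from the principal point sees the ray r / f radians off the axis. A picture is of the moment at which its call begins: read the wrist's pose just before it. camera_params takes no time and is no camera call; for the wrist camera it gives the pose at the moment of the call.
- ctrl.sign_off(): hands the job in; it is judged then, once.
The state is a dict: "clock": time; "q": joint angles; "joint_velocities": joint speeds; "effort": joint torques, N m; "position": TCP position; "tool_rot": TCP orientation; "ft_force": force on the tool from outside, world axes, zero at the start; "ft_torque": the same for the moment, N m; "gripper_width": opening from 0.0 (shut) to 1.0 (fully open); "grip_force": force on a finger pad.
Only numpy, scipy, OpenCV 4.12 (cv2) and the standard library are available. Lean on these libraries where they do the work, as an engineer would, in place of code of your own. Each camera call takes 0.05 s, during which the arm holds its last target. There are 200 camera calls.

### The job

Push the green tea tin up its lane of the wooden counter display, sliding it rather than picking it up, and leave it standing squarely on the ramp against the stop at the top. Leave the red and the yellow tins where they are.

Things in the scene. Friction and masses are not known exactly. Their poses are not given: they have to be found in the camera images.
- green_tin: Green square tea tin (green lid and sides, brass band, pale label), 56 x 56 x 50 mm tall, about 0.18 kg. Origin at its centre, 25 mm above its underside; z up, x roughly along its lane. Starts on the display's level landing (85 mm long, open at the robot's side, 12 mm above the counter, before the ramp's foot), in any of the three lanes; this is the one to push.
- red_tin: Red square tea tin (red lid and sides, brass band, pale label), 56 x 56 x 50 mm tall, about 0.18 kg. Origin at its centre, 25 mm above its underside; z up, x roughly along its lane. Starts on the display's level landing (85 mm long, open at the robot's side, 12 mm above the counter, before the ramp's foot), in any of the three lanes. A bystander: leave it.
- yellow_tin: Yellow square tea tin (yellow lid and sides, brass band, pale label), 56 x 56 x 50 mm tall, about 0.18 kg. Origin at its centre, 25 mm above its underside; z up, x roughly along its lane. Starts on the display's level landing (85 mm long, open at the robot's side, 12 mm above the counter, before the ramp's foot), in any of the three lanes. A bystander: leave it.
- ramp: Fixed wooden ramp, rising 10 degrees away from the robot. Origin on its surface at the foot, mid-width, 12 mm up; x up the slope, y across, z square to it. A 40 mm high stop crosses it at x = 130 mm: a tin against it has its centre at x = 102, z = 25 mm. Lanes at y = -78, 0, 78 mm, 70 mm wide between rails 14 mm high that run on along the landing. A tin left on the slope stays.
Mind the look-alikes: they are no part of the job. Of the things like the green_tin, leave any that is black; of the rest the larger one is meant.

How it is judged:
At the end, for the whole second after the job is handed in: The green tin stands at rest on the ramp, upright on the slope within 10 degrees and square to its lane within 11 degrees, its upper side within 10 mm of the top stop; the red and yellow tins are within 15 mm of where they began (x of green_tin in the frame of ramp between 0.092 and 0.108 m and y of green_tin in the frame of ramp between -0.12 and 0.12 m and z of green_tin in the frame of ramp between 0.018 and 0.032 m and angle between the z axis of green_tin and the z axis of ramp, either way round below 0.175 rad and angle between the x axis of green_tin and the x axis of ramp, either way round below 0.2 rad and linear speed of green_tin below 0.01 m/s and distance of each of red_tin, yellow_tin from where it was at the start of the episode below 0.015 m); the robot touches nothing.
It fails at once if the green tin is picked up (its centre more than 55 mm off the ramp's plane, that is, lifted over 20 mm) (z of green_tin in the frame of ramp above 0.055 m).
It fails at once if the red or the yellow tin is shifted by more than 15 mm (distance of any of red_tin, yellow_tin from where it was at the start of the episode above 0.015 m).
It also fails if it takes over 29 s, if anything falls off the work surface, if the arm or the gripper's body presses on something with over 40 N, if the wrist force passes 120 N, or if a joint passes its speed limit or range.

## Working session

There is one attempt and no reset: what is moved stays moved. The work goes in short steps, Python scripts to look and compute and a tool call to move; the robot and the scene stay as the last step left them, time stands still between calls to the robot, and variables do not carry over. Pictures are saved under pics/ and viewed, at most 10 in all, crops included, and the job is handed in when it is done.

Besides the shell and the picture viewer there is one more tool, called after "Call:" in YAML: its name, and indented under it one key for each argument. jog_arm: Moves the arm, as the interface text tells. Its arguments: {"type":"object","properties":{"rows":{"type":"array","items":{"type":"object","properties":{"xyz":{"type":"array","items":{"type":"number","minimum":-1,"maximum":1}},"dr":{"type":"array","items":{"type":"number","minimum":-1,"maximum":1}},"claw":{"type":"number"}}}},"force":{"type":"number"}},"required":["rows"]}

```bash
mkdir -p pics; python3 - <<'E'
from workcell import ctrl, vision
import cv2,numpy as np
s=ctrl.get_state();print(s['clock'],s['position'],np.round(s['tool_rot'],3),s['gripper_width'])
for n in("scene","side"):
    cv2.imwrite(f"pics/{n}0.png",vision.capture(n)[:,:,::-1]);p=vision.camera_params(n);print(n,p)
E
```

```text
0.0 [ 0.20594601 -0.61593945  0.24432222] [[ 0.948  0.317 -0.001]
 [ 0.317 -0.948  0.002]
 [-0.    -0.002 -1.   ]] 1.0028715896981217
scene {'fovy': 44.51334673781535, 'cx': 315.9360563966373, 'cy': 233.9593310439781, 'R': array([[-0.19803105,  0.98008516, -0.01472344],
       [ 0.69660168,  0.13015255, -0.70555398],
       [-0.68958669, -0.14997797, -0.70850321]]), 't': array([ 0.09686903, -0.28766094,  1.02477157])}
side {'fovy': 57.911652004514494, 'cx': 311.9498343459024, 'cy': 243.70481056367953, 'R': array([[-8.02912524e-01, -5.96096601e-01,  5.66542569e-04],
       [-3.61624485e-01,  4.86334233e-01, -7.95428656e-01],
       [ 4.73876789e-01, -6.38864505e-01, -6.06046973e-01]]), 't': array([0.40207988, 0.22722928, 0.45763627])}
```

View pics/scene0.png

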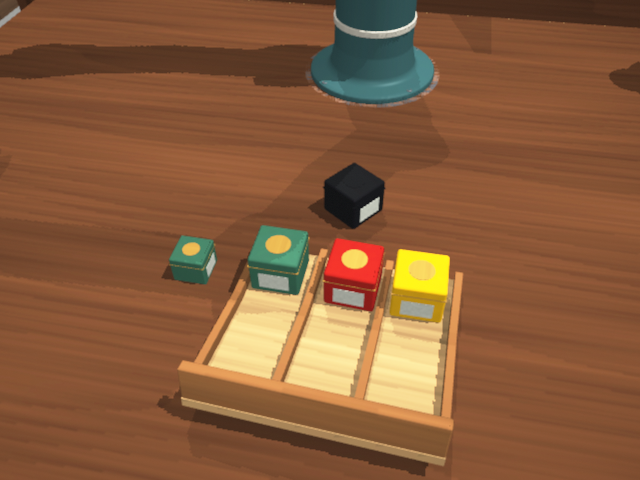

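View pics/side0.png

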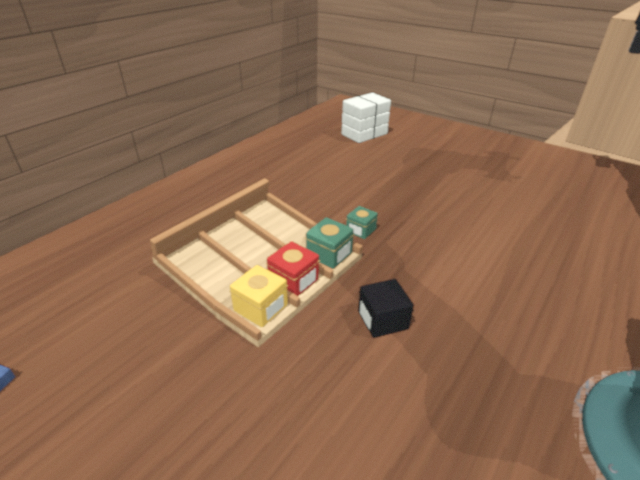

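Look-alikes in the scene view: large green tin (279,260) in the display's right-hand lane (−y), small green tin (193,260) outside on the counter, and black tin (354,195). The black one is excluded and the larger green one is meant, so it's (279,260). I'll confirm that in a crop.

```bash
python3 - <<'E'
import cv2
a=cv2.imread("pics/scene0.png")[215:470,160:480]; cv2.imwrite("pics/c1.png",cv2.resize(a,None,fx=2.3,fy=2.3,interpolation=2))
a=cv2.imread("pics/side0.png")[175:350,145:385]; cv2.imwrite("pics/c2.png",cv2.resize(a,None,fx=3.3,fy=3.3,interpolation=2))
E
```

```text
(no output)
```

View pics/c1.png

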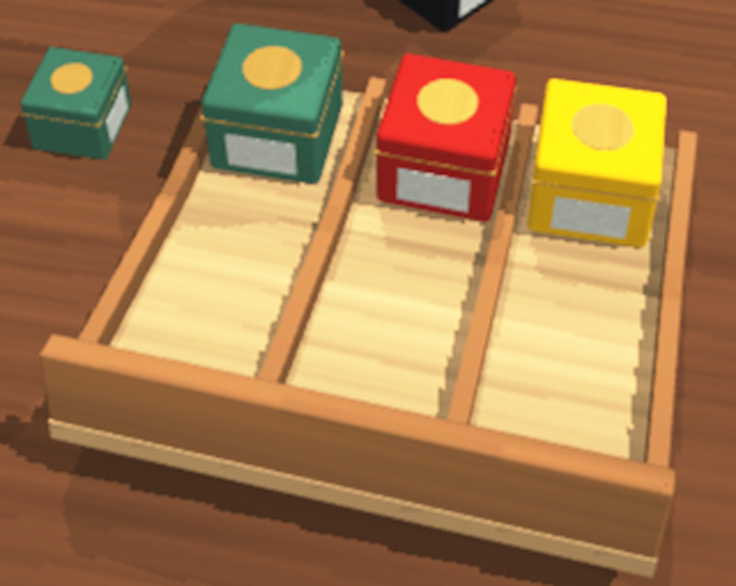

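View pics/c2.png

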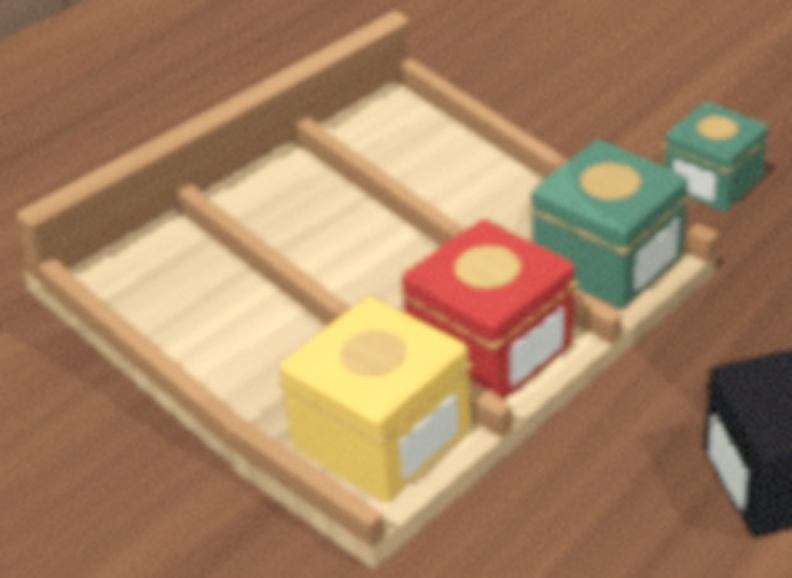

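```bash
cat > h.py <<'E'
import numpy as np
from scipy.optimize import least_squares
from workcell import ctrl, vision
P={n:vision.camera_params(n) for n in("scene","side")}
def proj(n,X):
    p=P[n];c=np.asarray(X)@p['R'].T+p['t'];f=240/np.tan(np.radians(p['fovy']/2))
    return c[...,:2]/c[...,2:]*f+[p['cx'],p['cy']]
def px(n,u): u=np.array(u,float); return u/2.3+[160,215] if n=="scene" else u/3.3+[145,175]
a=np.radians(10)
def world(v,x,y,z,ramp):
    if ramp: x,z=x*np.cos(a)-z*np.sin(a),x*np.sin(a)+z*np.cos(a)
    c,s=np.cos(v[2]),np.sin(v[2]); return np.array([v[0]+c*x-s*y,v[1]+s*x+c*y,.012+z])
E
python3 - <<'E'
from h import *
obs=[("side",(705,232),-.085,-.117,.014,0),("side",(605,312),-.085,-.039,.014,0),("side",(497,404),-.085,.039,.014,0),("side",(372,522),-.085,.117,.014,0),
("scene",(377,80),-.085,-.039,.014,0),("scene",(528,105),-.085,.039,.014,0),("scene",(687,133),-.085,.117,.014,0),
("side",(408,65),.13,-.117,.014,1),("side",(305,125),.13,-.039,.014,1),("side",(187,190),.13,.039,.014,1),("side",(48,265),.13,.117,.014,1)]
f=lambda v:np.concatenate([proj(n,world(v,*k))-px(n,u) for n,u,*k in obs])
r=least_squares(f,[.6,-.1,-.2],loss='soft_l1');v=r.x;print(v,np.round(f(v).reshape(-1,2),1).tolist())
for c,A,B in(("green",(272,67),(611,181)),("red",(448,101),(487,267)),("yel",(602,126),(373,353))):
    g=lambda X:np.concatenate([proj("scene",np.r_[X,.062])-px("scene",A),proj("side",np.r_[X,.062])-px("side",B)])
    q=least_squares(g,[.6,-.1]);d=q.x-v[:2];cs,s=np.cos(v[2]),np.sin(v[2])
    print(c,q.x,"ramp xy",cs*d[0]+s*d[1],-s*d[0]+cs*d[1],np.round(g(q.x),1))
E
```

```text
[ 0.54953049  0.0382284  -0.05747449] [[1.4, 1.5], [2.3, 1.4], [0.9, 1.4], [-1.0, -1.8], [-0.3, -1.6], [0.0, -0.6], [-0.1, -0.3], [-1.8, -2.3], [-2.3, -2.8], [-2.6, -2.5], [-1.6, -2.3]]
green [ 0.4974797  -0.04007708] ramp xy -0.04746674672010821 -0.08116612538863117 [-0.4 -1.1 -1.3  0.2]
red [0.50397808 0.04576211] ramp xy -0.045909951202470926 0.004904608056865916 [-0.5 -1.  -1.2  0.1]
yel [0.50641551 0.11697355] ramp xy -0.04756713220009966 0.07613847473641609 [-0.5 -0.9 -1.1  0. ]
```

```bash
cat >> h.py <<'E'
V=np.array([0.5495,0.0382,-0.0575])
from scipy.spatial.transform import Rotation as Ro
def plan(x,y,h,tilt=10,ramp=0):
    "TCP goal at ramp-frame x,y, with fingertips h above surface; prints jog numbers"
    s=ctrl.get_state();p=s['position'];R=s['tool_rot']
    G=Ro.from_euler('ZY',[V[2],-tilt],degrees=False).as_matrix() if 0 else (Ro.from_euler('z',V[2])*Ro.from_euler('y',-tilt,degrees=True)*Ro.from_euler('x',np.pi)).as_matrix()
    tip=world(V,x,y,h,ramp); t=tip-.014*G[:,2]
    d=R.T@(t-p); rv=Ro.from_matrix(R.T@G).as_rotvec(degrees=True)
    print("t",s['clock'],"pos",p.round(4),"goal",t.round(4),"zaxis",G[:,2].round(3))
    print("xyz",(d/.75).round(4),"dr",(rv/90).round(4),"mm",(d*1000).round(1),"F",np.round(s['ft_force'],1),"w",s['gripper_width'])
E
python3 - <<'E'
from h import *
print(proj("side",np.array([.206,-.616,.245])),proj("side",np.array([0.,-.4,.3])))
q=least_squares(lambda X:np.r_[proj("scene",X)-[354,195],proj("side",X)-[386,307]],[.4,0,.03]);print("black",q.x)
plan(-.11,-.078,.15)
E
```

```text
[639.31773687  58.49304362] [834.94881757  75.60009845]
black [0.35903534 0.0226893  0.02447152]
t 0.1 pos [ 0.206  -0.616   0.2444] goal [ 0.4328 -0.0332  0.1758] zaxis [ 0.173 -0.01  -0.985]
xyz [ 0.5332 -0.6408  0.0925] dr [-0.0221  0.11    0.2414] mm [ 399.9 -480.6   69.4] F [-0.5  0.3 -0.6] w 1.0001414439032041
```

Call:
jog_arm:
  rows:
    - {"xyz": [0.5332, -0.6408, 0.0], "dr": [-0.0221, 0.11, 0.2414], "claw": 0.3}
    - {"xyz": [0.5332, -0.6408, 0.0], "dr": [-0.0221, 0.11, 0.2414], "claw": 0.3}
    - {"xyz": [0.5332, -0.6408, 0.0], "dr": [-0.0221, 0.11, 0.2414], "claw": 0.3}
    - {"xyz": [0.5332, -0.6408, 0.0], "dr": [-0.0221, 0.11, 0.2414], "claw": 0.3}
    - {"xyz": [0.5332, -0.6408, 0.0], "dr": [-0.0221, 0.11, 0.2414], "claw": 0.3}

```text
clock: 0.52
position: [0.2806, -0.4203, 0.2446]
tool_rot: [[0.983, -0.062, 0.174], [-0.061, -0.998, -0.011], [0.174, 0.0, -0.985]]
ft_force: [1.3, 0.1, 0.4]
gripper_width: 0.31
grip_force: 0.0
```

```bash
python3 -c "
from h import *
plan(-.11,-.078,.15)"
```

```text
t 0.5167 pos [ 0.2806 -0.4203  0.2446] goal [ 0.4328 -0.0332  0.1758] zaxis [ 0.173 -0.01  -0.985]
xyz [ 0.152  -0.5277  0.1199] dr [ 0.0006 -0.0002 -0.0028] mm [ 114.  -395.8   90. ] F [1.3 0.1 0.4] w 0.30959859141232904
```

Call:
jog_arm:
  rows:
    - {"xyz": [0.152, -0.5277, 0.1199], "dr": [0, 0, -0.0028], "claw": 0.3}
    - {"xyz": [0.152, -0.5277, 0.1199], "dr": [0, 0, -0.0028], "claw": 0.3}
    - {"xyz": [0.152, -0.5277, 0.1199], "dr": [0, 0, -0.0028], "claw": 0.3}
    - {"xyz": [0.152, -0.5277, 0.1199], "dr": [0, 0, -0.0028], "claw": 0.3}
    - {"xyz": [0.152, -0.5277, 0.1199], "dr": [0, 0, -0.0028], "claw": 0.3}

```text
clock: 0.93
position: [0.3561, -0.2288, 0.2108]
tool_rot: [[0.983, -0.054, 0.174], [-0.052, -0.999, -0.012], [0.174, 0.003, -0.985]]
ft_force: [1.0, -0.2, 0.3]
gripper_width: 0.3
grip_force: 0.0
```

```bash
python3 -c "
from h import *
plan(-.11,-.078,.15)"
```

```text
t 0.9333 pos [ 0.3561 -0.2288  0.2108] goal [ 0.4328 -0.0332  0.1758] zaxis [ 0.173 -0.01  -0.985]
xyz [ 0.0787 -0.266   0.0607] dr [ 0.0012 -0.0005  0.0027] mm [  59.  -199.5   45.5] F [ 1.  -0.2  0.3] w 0.3000721538939435
```

Call:
jog_arm:
  rows:
    - {"xyz": [0.0787, -0.266, 0.0607], "dr": [0, 0, 0.0027], "claw": 0.3}
    - {"xyz": [0.0787, -0.266, 0.0607], "dr": [0, 0, 0.0027], "claw": 0.3}
    - {"xyz": [0.0787, -0.266, 0.0607], "dr": [0, 0, 0.0027], "claw": 0.3}
    - {"xyz": [0.0787, -0.266, 0.0607], "dr": [0, 0, 0.0027], "claw": 0.3}
    - {"xyz": [0.0787, -0.266, 0.0607], "dr": [0, 0, 0.0027], "claw": 0.3}

```text
clock: 1.35
position: [0.4312, -0.0375, 0.1767]
tool_rot: [[0.983, -0.058, 0.175], [-0.057, -0.998, -0.012], [0.175, 0.002, -0.985]]
ft_force: [1.2, -1.5, 0.4]
gripper_width: 0.298
grip_force: 0.0
```

```bash
python3 -c "
from h import *
plan(-.11,-.078,.02)"
```

```text
t 1.35 pos [ 0.4312 -0.0375  0.1767] goal [ 0.4328 -0.0332  0.0458] zaxis [ 0.173 -0.01  -0.985]
xyz [-0.0287 -0.0062  0.1722] dr [ 0.0011 -0.0008  0.    ] mm [-21.6  -4.6 129.1] F [ 1.2 -1.5  0.4] w 0.2976389528690482
```

Call:
jog_arm:
  rows:
    - {"xyz": [-0.012, 0, 0.0683], "dr": [0, 0, 0], "claw": 0.3}
    - {"xyz": [-0.02, 0, 0.1138], "dr": [0, 0, 0], "claw": 0.3}
    - {"xyz": [-0.026, 0, 0.148], "dr": [0, 0, 0], "claw": 0.3}
    - {"xyz": [-0.0301, 0, 0.1707], "dr": [0, 0, 0], "claw": 0.3}
    - {"xyz": [-0.0301, 0, 0.1707], "dr": [0, 0, 0], "claw": 0.3}

```text
clock: 1.77
position: [0.4283, -0.0392, 0.0434]
tool_rot: [[0.985, -0.056, 0.166], [-0.055, -0.998, -0.011], [0.166, 0.002, -0.986]]
ft_force: [0.4, 0.1, 0.9]
gripper_width: 0.3
grip_force: 0.0
```

```bash
python3 -c "
from h import *
import cv2
plan(-.11,-.078,.02)
for n in('scene','side'): cv2.imwrite('pics/%s1.png'%n,vision.capture(n)[:,:,::-1])
a=cv2.imread('pics/side1.png')[140:340,225:465];b=cv2.imread('pics/scene1.png')[150:350,160:400]
cv2.imwrite('pics/d.png',cv2.resize(np.hstack([a,b]),None,fx=1.66,fy=1.66,interpolation=2))"
```

```text
t 1.7667 pos [ 0.4283 -0.0392  0.0434] goal [ 0.4328 -0.0332  0.0458] zaxis [ 0.173 -0.01  -0.985]
xyz [ 0.006  -0.0083 -0.0022] dr [0.0011 0.0046 0.001 ] mm [ 4.5 -6.2 -1.7] F [0.4 0.1 0.9] w 0.3002127787742858
```

View pics/d.png

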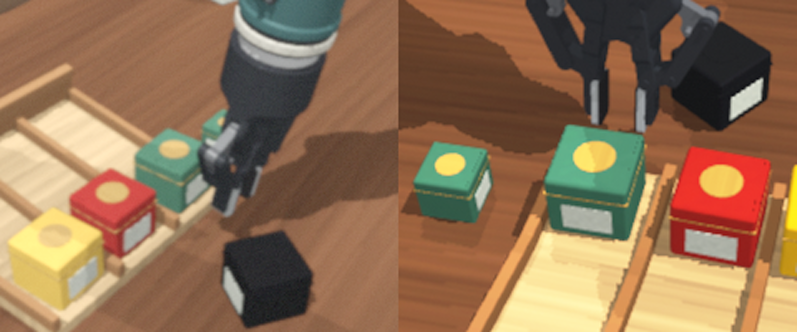

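Call:
jog_arm:
  rows:
    - {"xyz": [0.0092, 0, 0.0016], "dr": [0, 0, 0], "claw": 0.3}
    - {"xyz": [0.0184, 0, 0.0032], "dr": [0, 0, 0], "claw": 0.3}
    - {"xyz": [0.0276, 0, 0.0049], "dr": [0, 0, 0], "claw": 0.3}
    - {"xyz": [0.0368, 0, 0.0065], "dr": [0, 0, 0], "claw": 0.3}
    - {"xyz": [0.046, 0, 0.0081], "dr": [0, 0, 0], "claw": 0.3}

```text
clock: 2.28
position: [0.467, -0.042, 0.0476]
tool_rot: [[0.983, -0.058, 0.175], [-0.057, -0.998, -0.012], [0.175, 0.002, -0.985]]
ft_force: [-2.1, 1.0, 0.6]
gripper_width: 0.301
grip_force: 1.0
```

Call:
jog_arm:
  rows:
    - {"xyz": [0.0092, 0, 0.0016], "dr": [0, 0, 0], "claw": 0.3}
    - {"xyz": [0.0184, 0, 0.0032], "dr": [0, 0, 0], "claw": 0.3}
    - {"xyz": [0.0276, 0, 0.0049], "dr": [0, 0, 0], "claw": 0.3}
    - {"xyz": [0.0368, 0, 0.0065], "dr": [0, 0, 0], "claw": 0.3}
    - {"xyz": [0.046, 0, 0.0081], "dr": [0, 0, 0], "claw": 0.3}

```text
clock: 2.7
position: [0.5016, -0.0436, 0.0467]
tool_rot: [[0.983, -0.057, 0.174], [-0.056, -0.998, -0.011], [0.174, 0.001, -0.985]]
ft_force: [-1.8, -0.0, -0.2]
gripper_width: 0.3
grip_force: 0.7
```

```bash
python3 -c "
from h import *
import cv2
plan(-.01,-.080,.02)
for n in('scene','side'): cv2.imwrite('pics/%s2.png'%n,vision.capture(n)[:,:,::-1])
a=cv2.imread('pics/side2.png')[140:340,225:465];b=cv2.imread('pics/scene2.png')[200:400,160:400]
cv2.imwrite('pics/d2.png',cv2.resize(np.hstack([a,b]),None,fx=1.66,fy=1.66,interpolation=2))"
```

```text
t 2.7 pos [ 0.5016 -0.0436  0.0467] goal [ 0.5325 -0.041   0.0458] zaxis [ 0.173 -0.01  -0.985]
xyz [ 0.0401 -0.0059  0.0084] dr [ 0.0009 -0.0002  0.0002] mm [30.  -4.5  6.3] F [-1.8 -0.  -0.2] w 0.29980159078620305
```

View pics/d2.png

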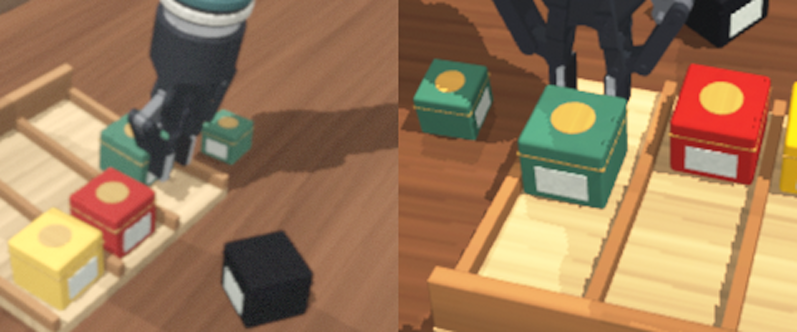

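Call:
jog_arm:
  rows:
    - {"xyz": [0.0084, -0.001, 0.0015], "dr": [0, 0, 0], "claw": 0.3}
    - {"xyz": [0.0168, -0.002, 0.003], "dr": [0, 0, 0], "claw": 0.3}
    - {"xyz": [0.0252, -0.003, 0.0045], "dr": [0, 0, 0], "claw": 0.3}
    - {"xyz": [0.0336, -0.003, 0.006], "dr": [0, 0, 0], "claw": 0.3}
    - {"xyz": [0.042, -0.003, 0.0074], "dr": [0, 0, 0], "claw": 0.3}

```text
clock: 3.22
position: [0.5336, -0.0431, 0.0468]
tool_rot: [[0.983, -0.057, 0.174], [-0.056, -0.998, -0.011], [0.174, 0.002, -0.985]]
ft_force: [-1.8, 0.9, 0.9]
gripper_width: 0.298
grip_force: 1.2
```

Call:
jog_arm:
  rows:
    - {"xyz": [0.008, 0, 0], "dr": [0, 0, 0], "claw": 0.3}
    - {"xyz": [0.016, 0, 0], "dr": [0, 0, 0], "claw": 0.3}
    - {"xyz": [0.024, 0, 0], "dr": [0, 0, 0], "claw": 0.3}
    - {"xyz": [0.032, 0, 0], "dr": [0, 0, 0], "claw": 0.3}
    - {"xyz": [0.04, 0, 0], "dr": [0, 0, 0], "claw": 0.3}

```text
clock: 3.63
position: [0.5632, -0.045, 0.0523]
tool_rot: [[0.983, -0.057, 0.174], [-0.056, -0.998, -0.011], [0.174, 0.001, -0.985]]
ft_force: [-0.5, 0.4, -1.1]
gripper_width: 0.299
grip_force: 0.5
```

Call:
jog_arm:
  rows:
    - {"xyz": [0.008, 0, 0], "dr": [0, 0, 0], "claw": 0.3}
    - {"xyz": [0.016, 0, 0], "dr": [0, 0, 0], "claw": 0.3}
    - {"xyz": [0.024, 0, 0], "dr": [0, 0, 0], "claw": 0.3}
    - {"xyz": [0.032, 0, 0], "dr": [0, 0, 0], "claw": 0.3}
    - {"xyz": [0.036, 0, 0], "dr": [0, 0, 0], "claw": 0.3}

```text
clock: 4.05
position: [0.5903, -0.0464, 0.0571]
tool_rot: [[0.983, -0.058, 0.175], [-0.056, -0.998, -0.011], [0.175, 0.001, -0.985]]
ft_force: [-0.1, -0.6, -0.8]
gripper_width: 0.298
grip_force: 0.5
```

```bash
python3 -c "
from h import *
import cv2
plan(.063,-.080,.02,ramp=1)
for n in('scene','side'): cv2.imwrite('pics/%s3.png'%n,vision.capture(n)[:,:,::-1])
a=cv2.imread('pics/side3.png')[140:340,145:385];b=cv2.imread('pics/scene3.png')[200:400,160:400]
cv2.imwrite('pics/d3.png',cv2.resize(np.hstack([a,b]),None,fx=1.66,fy=1.66,interpolation=2))"
```

```text
t 4.05 pos [ 0.5903 -0.0464  0.0571] goal [ 0.6009 -0.0449  0.0564] zaxis [ 0.173 -0.01  -0.985]
xyz [ 0.0137 -0.0029  0.0034] dr [ 0.0008 -0.001   0.0001] mm [10.3 -2.2  2.6] F [-0.1 -0.6 -0.8] w 0.29751484546160945
```

View pics/d3.png

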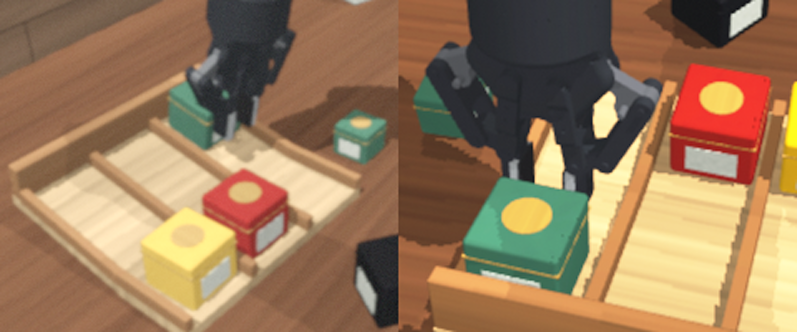

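Crop: the tin (scene crop about (527,235)) is square and just short of the stop. I'll creep forward and watch the force.

Call:
jog_arm:
  rows:
    - {"xyz": [0.002, 0, 0], "dr": [0, 0, 0], "claw": 0.3}
    - {"xyz": [0.004, 0, 0], "dr": [0, 0, 0], "claw": 0.3}
    - {"xyz": [0.006, 0, 0], "dr": [0, 0, 0], "claw": 0.3}
    - {"xyz": [0.008, 0, 0], "dr": [0, 0, 0], "claw": 0.3}
    - {"xyz": [0.01, 0, 0], "dr": [0, 0, 0], "claw": 0.3}

```text
clock: 4.57
position: [0.5964, -0.0468, 0.0581]
tool_rot: [[0.983, -0.057, 0.174], [-0.056, -0.998, -0.011], [0.174, 0.002, -0.985]]
ft_force: [-0.5, -0.0, 0.2]
gripper_width: 0.299
grip_force: 0.7
```

Call:
jog_arm:
  rows:
    - {"xyz": [0.001, 0, 0], "dr": [0, 0, 0], "claw": 0.3}
    - {"xyz": [0.002, 0, 0], "dr": [0, 0, 0], "claw": 0.3}
    - {"xyz": [0.003, 0, 0], "dr": [0, 0, 0], "claw": 0.3}
    - {"xyz": [0.004, 0, 0], "dr": [0, 0, 0], "claw": 0.3}
    - {"xyz": [0.005, 0, 0], "dr": [0, 0, 0], "claw": 0.3}

```text
clock: 4.98
position: [0.6003, -0.047, 0.0588]
tool_rot: [[0.983, -0.057, 0.174], [-0.056, -0.998, -0.011], [0.174, 0.001, -0.985]]
ft_force: [-1.9, 0.2, 0.3]
gripper_width: 0.299
grip_force: 1.5
```

Call:
jog_arm:
  rows:
    - {"xyz": [0.001, 0, 0], "dr": [0, 0, 0], "claw": 0.3}
    - {"xyz": [0.002, 0, 0], "dr": [0, 0, 0], "claw": 0.3}
    - {"xyz": [0.003, 0, 0], "dr": [0, 0, 0], "claw": 0.3}
    - {"xyz": [0.004, 0, 0], "dr": [0, 0, 0], "claw": 0.3}
    - {"xyz": [0.005, 0, 0], "dr": [0, 0, 0], "claw": 0.3}

```text
clock: 5.4
position: [0.6004, -0.0472, 0.0584]
tool_rot: [[0.984, -0.057, 0.167], [-0.056, -0.998, -0.012], [0.167, 0.003, -0.986]]
ft_force: [-12.7, 0.0, 5.7]
gripper_width: 0.302
grip_force: 5.5
```

Call:
jog_arm:
  rows:
    - {"xyz": [0.001, 0, 0], "dr": [0, 0, 0], "claw": 0.3}
    - {"xyz": [0.002, 0, 0], "dr": [0, 0, 0], "claw": 0.3}
    - {"xyz": [0.003, 0, 0], "dr": [0, 0, 0], "claw": 0.3}
    - {"xyz": [0.003, 0, 0], "dr": [0, 0, 0], "claw": 0.3}
    - {"xyz": [0.003, 0, 0], "dr": [0, 0, 0], "claw": 0.3}

```text
clock: 5.82
position: [0.6005, -0.0472, 0.0581]
tool_rot: [[0.985, -0.057, 0.163], [-0.056, -0.998, -0.013], [0.163, 0.004, -0.987]]
ft_force: [-16.6, 1.6, 9.2]
gripper_width: 0.302
grip_force: 7.4
```

The force rose to about 17 N with no further travel, so the tin is against the stop. Next I back off down the slope and lift clear.

Call:
jog_arm:
  rows:
    - {"xyz": [-0.008, 0, 0], "dr": [0, 0, 0], "claw": 0.3}
    - {"xyz": [-0.016, 0, 0], "dr": [0, 0, 0], "claw": 0.3}
    - {"xyz": [-0.03, 0, 0], "dr": [0, 0, 0], "claw": 0.3}
    - {"xyz": [-0.045, 0, 0], "dr": [0, 0, 0], "claw": 0.3}
    - {"xyz": [-0.055, 0, 0], "dr": [0, 0, 0], "claw": 0.3}

```text
clock: 6.23
position: [0.5653, -0.045, 0.0528]
tool_rot: [[0.983, -0.057, 0.175], [-0.056, -0.998, -0.011], [0.175, 0.001, -0.984]]
ft_force: [0.0, 0.2, 0.7]
gripper_width: 0.296
grip_force: 0.0
```

Call:
jog_arm:
  rows:
    - {"xyz": [0, 0, -0.04], "dr": [0, 0, 0], "claw": 0.3}
    - {"xyz": [0, 0, -0.08], "dr": [0, 0, 0], "claw": 0.3}
    - {"xyz": [0, 0, -0.12], "dr": [0, 0, 0], "claw": 0.3}
    - {"xyz": [0, 0, -0.16], "dr": [0, 0, 0], "claw": 0.3}
    - {"xyz": [0, 0, -0.16], "dr": [0, 0, 0], "claw": 0.3}

```text
clock: 6.65
position: [0.5479, -0.0435, 0.1768]
tool_rot: [[0.981, -0.057, 0.185], [-0.056, -0.998, -0.013], [0.185, 0.002, -0.983]]
ft_force: [0.8, 0.2, 0.1]
gripper_width: 0.299
grip_force: 0.0
```

```bash
python3 -c "
from h import *
import cv2
print(ctrl.get_state()['clock'])
for n in('scene','side'): cv2.imwrite('pics/%s4.png'%n,vision.capture(n)[:,:,::-1])
a=cv2.imread('pics/side4.png')[140:340,145:385];b=cv2.imread('pics/scene4.png')[200:400,160:400]
cv2.imwrite('pics/d4.png',cv2.resize(np.hstack([a,b]),None,fx=1.66,fy=1.66,interpolation=2))
for k in (.102,.092):
  X=world(V,k,-.081,.05,1);print(k,proj('scene',X),proj('side',X))"
```

```text
6.65
0.102 [231.51960169 336.32154888] [264.99657632 191.65107213]
0.092 [235.46621498 328.86169982] [269.1847052  194.43428994]
```

View pics/d4.png

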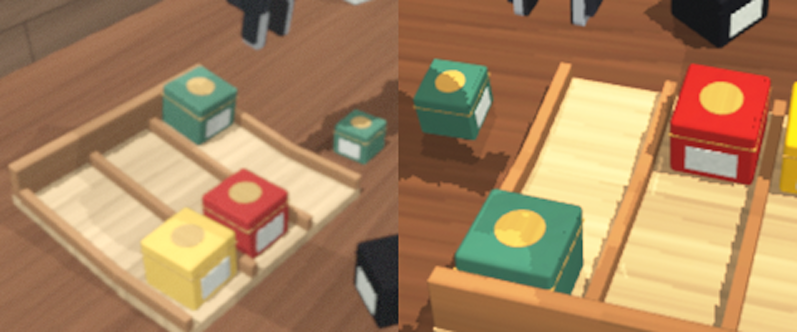

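Disc centres (scene 233,337; side 265,192) match the seated position x = 0.102. The tin is square and upright, and the red and yellow tins have not moved.

```bash
python3 -c "
from workcell import ctrl
print(ctrl.sign_off())"
```

```text
the job is handed in; nothing more can be done
None
```

I slid the large green tin up its lane to the top stop and handed the job in at about 6.8 s; the final pictures show it square and upright, the red and yellow tins unmoved and the gripper clear, but no verdict came back.

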